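# Index the cake turntable to its next hole

## Task

The cake turntable still rocks loosely, its spring pin standing in the long slot of the dividing plate. Move it on to the next portion and lock it: draw the pin up, swing the table counter-clockwise (seen from above) to the first round hole and let the pin drop fully home there. Feel for the hole gently, never pressing the pin hard on the plate or forcing it sideways once it has dropped, and leave the iced cake and the small things beside the turntable alone.

Things in the scene. Friction and masses are not known exactly. Their poses are not given: they have to be found in the camera images.
- stand: Fixed turntable stand with a dark foot of 140 mm diameter; origin on the turntable's vertical axis at the worktop, z up. At the start the index knob lies along its -x. The dividing plate is clamped on it by hand, so these axes do not tell exactly where the holes are
- plate_face (a point): Point on the turntable's axis, level with the dividing plate's upper face, 24 mm above the worktop. The plate is a rigid, still aluminium ring of 242 mm diameter. On a pitch circle of 105 mm radius it has 12 places 30 degrees apart: eleven round through holes 9.6 mm wide and one curved slot 35 mm long and 9.6 mm wide, where the pin starts and the table can rock, up to 0.11 rad either side of the slot's middle
- spindle: The turntable's fixed spindle; origin and axes as the stand's. It carries the revolving white top (176 mm diameter, upper face 46 mm above the worktop), which has a steel bracket for the index plunger at its rim; this turns easily (about 0.3 N at the knob) and stays where it is left
- turntable (a joint): Angle of the revolving top with its plunger, rad, 0 at the start, growing counter-clockwise seen from above. The pin stands over the first round hole at 0.41 to 0.64 (not known more closely), over the second 0.52 later; at 0.32 it is always over solid plate between slot and hole. In a round hole it has 0.8 mm of play to each side and drops only within that
- index_knob (a point): Centre of the plunger's black knob: an upright fluted cylinder, 28 mm diameter, 24 mm high, 75 mm above the worktop while the pin is home, 105 mm from the turntable's axis. A steel barrel of 22 mm diameter ends 5 mm below the knob. Knob and the flat-ended 8 mm pin under it are one piece and go round with the table; axes as the revolving top's
- plunger (a joint): How far the pin is drawn up, m: 0 = fully home in slot or hole, 0.007 = its end on the face of the plate, 0.014 = upper stop. The spring pushes it down with 5 N when home, 6.8 N on the plate's face and 8.5 N at the stop. Riding on the plate it is pushed along with 2 to 4 N at the knob. Pin and plate must not meet with more than 15 N, downwards or sideways
- cake: White iced practice cake, 116 mm diameter, 40 mm high, with small rosettes (13 mm) on it, fixed on the middle of the revolving top and turning with it; origin at the middle of its underside, 49 mm above the worktop, its top at 89 mm (rosettes to 101 mm)
- jar: Glass jar with dark lid, 46 mm wide, 80 mm high, loose; origin under its middle
- spice: Spice jar, 42 mm wide, 96 mm high, loose; origin under its middle
- weight: Brass weight with a knob, 38 mm wide, 39 mm high, loose; origin under its middle

How it is judged:
On the way, in this order (a step that is already met when the one before it is completed fails the run):
1. the pin is drawn clear of the plate (value of joint plunger above 0.0078 m), for 0.1 s.
2. the table is swung past the slot towards the first hole (value of joint turntable above 0.3 rad), for 0.1 s.
At the end, for the whole second after the job is handed in: The pin is fully home (within 1.5 mm) in the first round hole counter-clockwise of the slot, the table turned by 0.39 to 0.66 rad from its start, locked and at rest (value of joint plunger below 0.0015 m and value of joint turntable between 0.39 and 0.66 rad and velocity of joint turntable between -0.02 and 0.02 rad/s); the robot touches nothing.
It fails at once if the pin is forced: more than 15 N between the pin and the plate, downwards or sideways (contact force between spindle and stand above 15 N).
It fails at once if the cake is touched (contact force between cake and anything else above 0.5 N).
It fails at once if the jar, the spice jar or the weight beside the turntable is pushed more than 20 mm (distance of any of jar, spice, weight from where it was at the start of the episode above 0.02 m).
It also fails if it takes over 42 s, if anything falls off the work surface, if the arm or the gripper's body presses on something with over 40 N, if the wrist force passes 120 N, or if a joint passes its speed limit or range.

## Robot

A 7-joint arm with a two-finger parallel gripper is mounted at the origin on a cart in front of the work surface, level with it; the furniture and walls round the work are solid. World frame = base frame: x ahead of the robot, y to its left, z up, the work surface at z = 0. Lengths are in m, angles in rad, forces in N, time in s.
With the tool pointing down it reaches from about 0.35 to 0.9 m from the base axis. Payload 8.1 kg.
Tool frame: the origin (TCP) lies between the finger pads; the fingertips stand 25 mm ahead of it and the grasp point (between the pads) lies 6 mm ahead of it; z points along the fingers, y is the direction in which the jaws open and shut (so a half turn about z gives the same grasp; the last joint's range is limited). The gripper opens to 92 mm and grips with 3 to 60 N. Pads are 19 mm wide; open, the fingers measure 130 mm over their backs; the gripper's body (75 mm by 190 mm) begins 47 mm behind the grasp point.
Start: joints at [1.111, 0.434, 0.025, 1.573, -0.012, 1.134, -0.075], TCP at [0.218, -0.586, 0.252] pointing down, gripper open.
Joint ranges: [-2.62, 2.62], [-0.44, 2.09], [-1.27, 1.32], [0.08, 2.57], [-1.32, 4.46], [0.12, 2], [-2.74, 2.74]. Speed limits (rad/s): [2.22, 2.22, 3.01, 3.01, 3.14, 3.14, 3.14].

## Interface

Orientations are given as a rotation vector (axis times angle).
In Python, from cell import * gives the robot as it stands.
- The arm moves only by the shell command python3 -m jog 'ROWS' [FORCE]. ROWS is JSON, one flat list of numbers, 5 for each row, row after row: the finger opening in mm, from 0 to 91.8, then the shift along the tool's x, y, z in units of 40 mm (1.0 is 40 mm), then the turn about the tool's z in units of 6 degrees (1.0 is 6 degrees). A call has 1 to 20 rows; each row shifts and turns the pose as measured when the row begins, along the tool's axes as they then stand; what a row does not reach is not made up. A row lasts 1/12 s, in which the tool goes at most 41.7 mm and 7.16 degrees, less where a joint would pass 70% of its speed; a pose out of reach is approached as far as the arm can. A call is refused whole if a number of a shift passes 1 or a number of a turn 1, either way. A call with a gripper value outside its range is refused whole. The fingers move at their own pace and stop on an object; FORCE is the grip in N (left out, the last holds). Time passes only in rows, so rows that do not move let the fingers close. It gives the time, the measured TCP pose, the force and the opening at its end, in the units of the state.
- observe(): the state, without advancing time (a new reading comes with each control period).
- get_image(name): name is "side" or "top" or "wrist"; returns the picture (480x640x3 uint8, red, green, blue); there is no depth.
- camera_params(name): a dict with "intrinsics" (3x3 intrinsics, pixels), "xyz" and "orientation" of the camera in the world. Camera axes: x right, y down, z forward; pixel columns grow to the right and rows downward; lengths in m; the calibration is good to about 2 mm. A picture is of the moment at which its call begins: read the wrist's pose just before it. camera_params takes no time and is no camera call; for the wrist camera it gives the pose at the moment of the call.
- sign_off(): hands the job in, once; it reports no verdict.
The state is a dict: "clock": time; "joints": joint angles; "dq": joint speeds; "joint_efforts": joint torques, N m; "position": TCP position; "ee_rot": TCP orientation; "force": force on the tool from outside, world axes, zero at the start; "ft_torque": the same for the moment, N m; "width": opening from 0.0 (shut) to 1.0 (fully open).
Only numpy, scipy, OpenCV 4.12 (cv2) and the standard library are available. Lean on these libraries where they do the work, as an engineer would, in place of code of your own. Each camera call takes 0.05 s, during which the arm holds its last target. There are 200 camera calls.

## Working session

There is one attempt and no reset: what is moved stays moved. The work goes in short steps, Python scripts to look and compute and a shell command to move; the robot and the scene stay as the last step left them, time stands still between calls to the robot, and variables do not carry over. Pictures are saved under pics/ and viewed, about 8 in all and at most 12, crops included, and the job is handed in when it is done.

```bash
mkdir -p pics; cat > h.py <<'E'
from cell import *
import numpy as np, cv2
from scipy.spatial.transform import Rotation as R
def Rm(o):
    o=np.array(o,float)
    return o if o.shape==(3,3) else (R.from_rotvec(o) if o.size==3 else R.from_quat(o)).as_matrix()
def ray(n,u,v,z):
    p=camera_params(n);K=np.array(p["intrinsics"]);c=np.array(p["xyz"])
    d=Rm(p["orientation"])@np.linalg.solve(K,[u,v,1]);return c+d*(z-c[2])/d[2]
def proj(n,X):
    p=camera_params(n);q=np.array(p["intrinsics"])@(Rm(p["orientation"]).T@(np.array(X)-p["xyz"]));return q[:2]/q[2]
def shot(n,f):
    im=get_image(n);cv2.imwrite("pics/"+f,im[:,:,::-1]);return im
E
python3 - <<'E'
from h import *
a=shot("top","a.png");b=shot("side","b.png")
print(observe());print(camera_params("top"),camera_params("side"))
E
```

```text
{'clock': 0.1, 'joints': array([ 1.11139151,  0.43512219,  0.02495466,  1.57395988, -0.01158635,
        1.1339925 , -0.07508736]), 'dq': array([ 8.14849747e-04, -2.94827310e-03, -1.33213528e-03, -2.54750199e-03,
        2.96016318e-04, -8.90969376e-05,  4.05181032e-04]), 'joint_efforts': array([ 3.27663634e-03, -6.69128823e+01,  9.88080092e-01, -3.15146506e+01,
       -6.05759583e-02,  3.73555126e-02,  3.98945645e-05]), 'position': array([ 0.21812392, -0.58527763,  0.25106042]), 'ee_rot': array([-3.09047269e+00, -5.57219363e-01,  5.66158223e-04]), 'force': array([ 0.42209934, -0.23639819,  0.46958996]), 'ft_torque': array([-0.04969613, -0.03946106,  0.02096775]), 'width': 0.9997826976706402}
{'intrinsics': array([[488.64076296,   0.        , 322.31504941],
       [  0.        , 488.64076296, 239.86889015],
       [  0.        ,   0.        ,   1.        ]]), 'xyz': array([0.41930424, 0.38841153, 0.91335557]), 'orientation': array([-2.1696804 ,  2.15772371, -0.14452568])} {'intrinsics': array([[579.39608   ,   0.        , 321.23652243],
       [  0.        , 579.39608   , 242.07829167],
       [  0.        ,   0.        ,   1.        ]]), 'xyz': array([ 0.33017716, -0.36878919,  0.45914296]), 'orientation': array([-2.02150472,  0.26017001, -0.15053821])}
```

View pics/a.png

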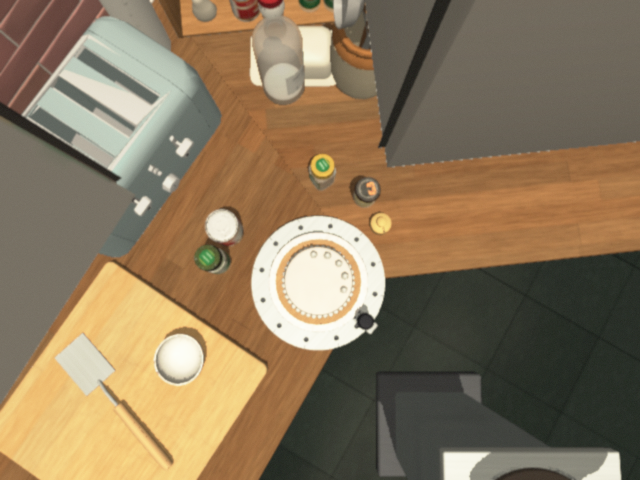

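View pics/b.png

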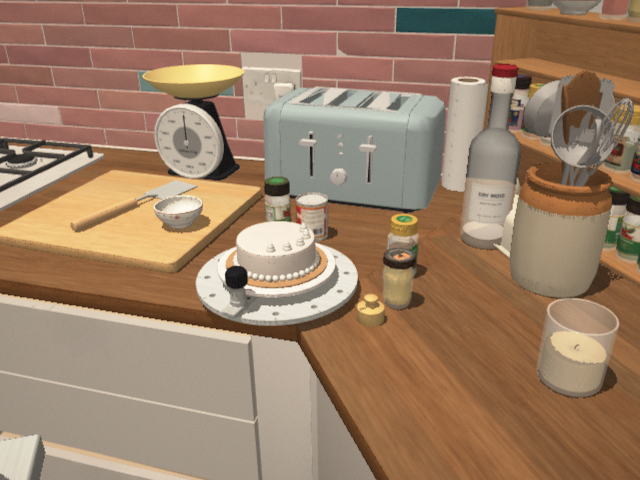

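The top view shows the plate centred near (318,283), the knob near (365,321), and holes as dots on the ring. The jar and spice are near (322,168) and (367,190), and the weight is at (381,222). The side view shows the knob at (235,277).

```bash
python3 - <<'E'
from h import *
a=cv2.imread("pics/a.png");b=cv2.imread("pics/b.png")
g=cv2.cvtColor(a,cv2.COLOR_BGR2GRAY)
def dark(im,box,t=60):
    x0,y0,x1,y1=box;m=(cv2.cvtColor(im,cv2.COLOR_BGR2GRAY)[y0:y1,x0:x1]<t).astype(np.uint8)
    n,l,s,c=cv2.connectedComponentsWithStats(m);i=1+np.argmax(s[1:,4]);return c[i]+[x0,y0],s[i]
kt,s1=dark(a,(350,305,374,328));ks,s2=dark(b,(215,255,255,290));print(kt,s1,ks,s2)
# triangulate
def L(n,uv):
    p=camera_params(n);d=Rm(p["orientation"])@np.linalg.solve(np.array(p["intrinsics"]),[*uv,1]);return np.array(p["xyz"]),d/np.linalg.norm(d)
c1,d1=L("top",kt);c2,d2=L("side",ks);t=np.linalg.lstsq(np.c_[d1,-d2],c2-c1,rcond=None)[0]
P,Q=c1+d1*t[0],c2+d2*t[1];print("knob",(P+Q)/2,P-Q)
# holes
bh=cv2.morphologyEx(g,cv2.MORPH_BLACKHAT,np.ones((9,9)))
n,l,s,c=cv2.connectedComponentsWithStats((bh>40).astype(np.uint8))
pts=[]
for i in range(1,n):
    d=np.hypot(*(c[i]-[318,283]))
    if 50<d<64 and 3<s[i,4]<40:
        y,x=np.where(l==i);w=bh[y,x].astype(float);u=[(x*w).sum()/w.sum(),(y*w).sum()/w.sum()];pts.append(ray("top",*u,.022)[:2]);
pts=np.array(pts)
A=np.c_[2*pts,np.ones(len(pts))];q=np.linalg.lstsq(A,(pts**2).sum(1),rcond=None)[0]
C=q[:2];r=pts-C;print(C,len(pts),np.hypot(*r.T));print(np.degrees(np.arctan2(r[:,1],r[:,0])))
for n_,uv,z in(("jar",(322,165),.08),("spice",(367,187),.09),("w",(381,220),.03)):print(n_,ray("top",*uv,z))
k=ray("top",*kt,.075)[:2]-C;print("knobang",np.degrees(np.arctan2(k[1],k[0])),np.hypot(*k))
K=((P+Q)/2)[:2]-C;print(np.degrees(np.arctan2(K[1],K[0])),np.hypot(*K))
E
```

```text
[364.57480315 319.80314961] [  7   9  17  14 127] [235.90510949 277.12652068] [ 10  11  22  23 411]
knob [0.38486445 0.30673326 0.0736279 ] [ 2.16907080e-03 -2.09599098e-04 -6.57428371e-05]
[0.45188755 0.38652025] 15 [0.10526661 0.10528469 0.10538724 0.10502155 0.09125738 0.10566956
 0.10489936 0.10534049 0.10490049 0.09396849 0.10182188 0.10460649
 0.10395729 0.10502063 0.10477615]
[  18.19114586  -11.97105014  -41.67152587   48.18050313   47.21272089
  -71.71869283   78.16665682 -101.56535665  108.21852559 -117.88836297
 -124.47767501  138.3617414  -139.26771102 -161.55243771  168.56995354]
jar [0.65364563 0.38035679 0.08      ]
spice [0.61255303 0.30275085 0.09      ]
w [0.56505722 0.27120595 0.03      ]
knobang -129.558911240491 0.10344753108779506
-130.03111417734908 0.10420201291246481
```

```bash
python3 -m jog '[91.8,0.69,-0.68,0,0, 91.8,0.69,-0.68,0,0, 91.8,0.69,-0.68,0,0, 91.8,0.69,-0.68,0,0, 91.8,0.69,-0.68,0,0, 91.8,0.69,-0.68,0,0, 91.8,0.69,-0.68,0,0, 91.8,0.69,-0.68,0,0, 91.8,0.69,-0.68,0,0, 91.8,0.69,-0.68,0,0, 91.8,0.69,-0.68,0,0]'; python3 -c "
from cell import *
print(observe()['joints'])"
```

```text
clock: 1.02
position: [0.398, -0.1904, 0.2458]
ee_rot: [-3.095, -0.531, 0.013]
force: [0.7, -0.1, 0.1]
width: 1.0
[ 0.51567109  0.16044639 -0.21839758  1.98436369  0.04333493  1.00895837
 -0.95430461]
```

```bash
python3 -m jog '[91.8,0.3,-0.91,0,0, 91.8,0.3,-0.91,0,0, 91.8,0.3,-0.91,0,0, 91.8,0.3,-0.91,0,0, 91.8,0.3,-0.91,0,0, 91.8,0.3,-0.91,0,0, 91.8,0.3,-0.91,0,0, 91.8,0.3,-0.91,0,0, 91.8,0.3,-0.91,0,0, 91.8,0.3,-0.91,0,0, 91.8,0.3,-0.91,0,0,91.8,0.3,-0.91,0,0,91.8,0.3,-0.91,0,0, 91.8,0,0,0,-1,91.8,0,0,0,-1,91.8,0,0,0,-1,91.8,0,0,0,-1,91.8,0,0,0,-1]'; cat >> h.py <<'E'
def togo(X):
    s=observe();M=Rm(s["ee_rot"]);t=M[:,1]
    print("joints",s["joints"].round(2),"tool y dir",np.degrees(np.arctan2(t[1],t[0])).round(2),"tilt",M[:,2].round(3),"pos",s["position"].round(4),"units",(M.T@(np.array(X)-s["position"])/.04).round(3),"F",s["force"].round(1))
E
python3 - <<'E'
from h import *
togo([.384,.307,.15]);shot("wrist","c.png");print(proj("wrist",[.3843,.3067,.087]))
E
```

```text
clock: 2.52
position: [0.3773, 0.3437, 0.2439]
ee_rot: [-2.826, -1.355, 0.012]
force: [-0.2, 0.5, 0.2]
width: 1.001
joints [-0.27  0.35 -0.73  1.81  0.25  1.08 -1.77] tool y dir -38.78 tilt [-0.01   0.004 -1.   ] pos [0.3773 0.3437 0.2439] units [-0.6    0.729  2.342] F [-0.2  0.5  0.2]
[354.53839668 262.16700395]
```

View pics/c.png

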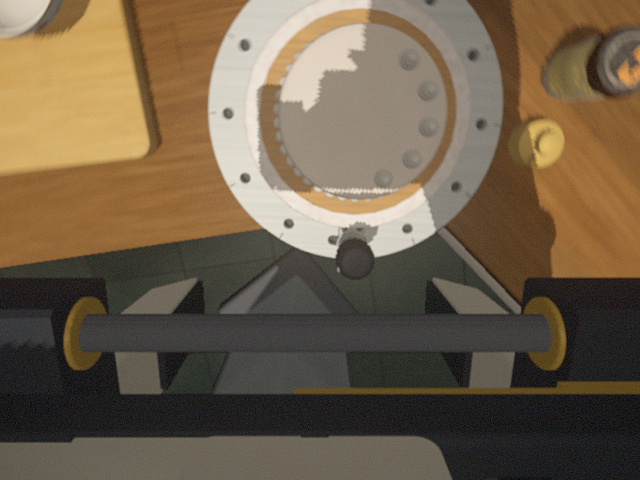

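The wrist view shows the knob at (355,260), within about 2 px of the prediction (354.5,262). The next hole counter-clockwise is at (408,228). I'll move over the knob and take the hole angles from this picture as well.

```bash
python3 - <<'E'
from h import *
a=cv2.imread("pics/c.png",0);bh=cv2.morphologyEx(a,cv2.MORPH_BLACKHAT,np.ones((15,15)))
C=np.array([.4519,.3865]);pts=[]
for u in [(245,45),(228,113),(245,178),(289,223),(408,228),(456,186),(481,124),(473,55)]:
    x,y=u;w=bh[y-7:y+8,x-7:x+8].astype(float);w[w<40]=0;Y,X=np.mgrid[y-7:y+8,x-7:x+8]
    pts.append(ray("wrist",(X*w).sum()/w.sum(),(Y*w).sum()/w.sum(),.022)[:2])
pts=np.array(pts);q=np.linalg.lstsq(np.c_[2*pts,np.ones(len(pts))],(pts**2).sum(1),rcond=None)[0][:2]
r=pts-q;print(q,np.hypot(*r.T).round(4),np.degrees(np.arctan2(r[:,1],r[:,0])).round(2))
k=ray("wrist",355,259,.087)[:2]-q;print(k+q,np.degrees(np.arctan2(k[1],k[0])),np.hypot(*k))
E
python3 -m jog '[91.8,-0.3,0.36,0,0,91.8,-0.3,0.36,0.8,0,91.8,0,0,0.7,0,91.8,0,0,0,0]'
python3 -c "
from h import *
togo([.3845,.3065,.085])"
```

```text
[0.45095252 0.38739734] [0.1056 0.1054 0.1054 0.1055 0.1058 0.1053 0.1055 0.1056] [ 109.12  139.2   169.37 -160.56 -100.46  -70.52  -40.6   -10.75]
[0.38605222 0.30846312] -129.4272943204432 0.10218932942820226
clock: 2.9
position: [0.3851, 0.3067, 0.1826]
ee_rot: [-2.825, -1.355, 0.009]
force: [-0.8, 0.2, 0.1]
width: 1.0
joints [-0.23  0.39 -0.7   1.93  0.3   0.93 -1.75] tool y dir -38.76 tilt [-0.009  0.006 -1.   ] pos [0.3851 0.3067 0.1826] units [-0.01   0.017  2.441] F [-0.8  0.2  0.1]
```

```bash
python3 -m jog '[91.8,0,0,0.8,0,91.8,0,0,0.8,0,91.8,0,0,0.7,0,91.8,0,0,0.1,0,91.8,0,0,0,0]'
python3 - <<'E'
from h import *
togo([.3845,.3065,.085]);shot("side","d.png")
cv2.imwrite("pics/d1.png",cv2.resize(cv2.imread("pics/d.png")[180:340,150:390],None,fx=3,fy=3))
E
```

```text
clock: 3.32
position: [0.3865, 0.3087, 0.0876]
ee_rot: [-2.833, -1.339, 0.004]
force: [0.1, 0.8, 0.5]
width: 0.999
joints [-0.31  0.52 -0.62  2.03  0.43  0.73 -1.88] tool y dir -39.41 tilt [-0.006  0.007 -1.   ] pos [0.3865 0.3087 0.0876] units [-0.074 -0.003  0.065] F [0.1 0.8 0.5]
```

View pics/d1.png

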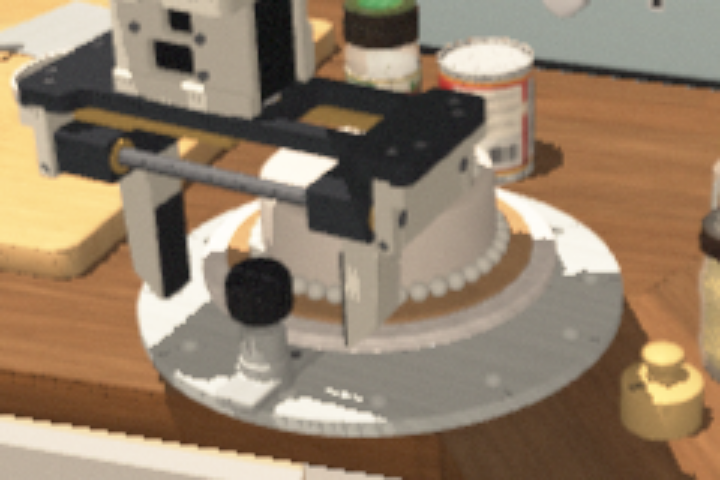

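The fingers straddle the knob and are clear of the cake. I'll correct 3 mm radially and close.

```bash
python3 -m jog '[91.8,-0.07,0,0.06,0,40,0,0,0,0,30,0,0,0,0,20,0,0,0,0,15,0,0,0,0,15,0,0,0,0,15,0,0,0,0,15,0,0,0,0,15,0,0,0,0]' 25
python3 -c "
from h import *
togo([.3845,.3065,.085])"
```

```text
clock: 4.12
position: [0.3881, 0.3097, 0.0934]
ee_rot: [-2.833, -1.334, -0.014]
force: [-0.3, -1.1, -0.1]
width: 0.47
joints [-0.31  0.51 -0.62  2.03  0.43  0.73 -1.89] tool y dir -39.55 tilt [ 0.004  0.013 -1.   ] pos [0.3881 0.3097 0.0934] units [-0.121 -0.018  0.208] F [-0.3 -1.1 -0.1]
```

```bash
python3 -m jog '[43,-0.12,0,0.22,0,43,0,0,0,0]'; python3 -m jog '[43,0,0,0,0,43,0,0,0,0]'
python3 -c "
from h import *
togo([.3845,.3065,.085])"
```

```text
clock: 4.28
position: [0.385, 0.3058, 0.0839]
ee_rot: [-2.833, -1.334, -0.015]
force: [0.4, -0.4, -1.1]
width: 0.464
clock: 4.45
position: [0.3844, 0.3053, 0.083]
ee_rot: [-2.833, -1.334, -0.012]
force: [0.7, 0.7, 0.1]
width: 0.469
joints [-0.31  0.52 -0.61  2.05  0.45  0.7  -1.9 ] tool y dir -39.55 tilt [ 0.003  0.013 -1.   ] pos [0.3844 0.3053 0.083 ] units [ 0.026 -0.017 -0.048] F [0.7 0.7 0.1]
```

```bash
python3 -m jog '[34,0,0,-0.03,0,25,0,0,0,0,20,0,0,0,0,15,0,0,0,0]' 25; python3 -m jog '[15,0,0,0,0,15,0,0,0,0]'
python3 -c "
from h import *
togo([.3845,.3065,.085])"
```

```text
clock: 4.78
position: [0.3841, 0.3053, 0.0842]
ee_rot: [-2.833, -1.335, -0.011]
force: [-0.3, 0.2, -2.0]
width: 0.295
clock: 4.95
position: [0.3841, 0.3053, 0.0842]
ee_rot: [-2.833, -1.335, -0.011]
force: [0.2, 1.1, -1.1]
width: 0.298
joints [-0.31  0.51 -0.61  2.05  0.44  0.7  -1.9 ] tool y dir -39.52 tilt [ 0.002  0.012 -1.   ] pos [0.3841 0.3053 0.0842] units [ 0.031 -0.012 -0.021] F [ 0.2  1.1 -1.1]
```

```bash
python3 -m jog '[15,0,0,-0.08,0,15,0,0,-0.08,0,15,0,0,-0.08,0,15,0,0,0,0]' 30; python3 -m jog '[15,0,0,0,0]'
python3 -c "
from h import *
togo([.3845,.3065,.095])"
```

```text
clock: 5.28
position: [0.3841, 0.3052, 0.0938]
ee_rot: [-2.832, -1.335, -0.01]
force: [1.5, 1.6, -9.3]
width: 0.296
clock: 5.37
position: [0.3841, 0.3052, 0.0939]
ee_rot: [-2.832, -1.335, -0.01]
force: [0.7, 2.6, -8.2]
width: 0.295
joints [-0.3   0.5  -0.63  2.04  0.43  0.72 -1.88] tool y dir -39.51 tilt [ 0.001  0.013 -1.   ] pos [0.3841 0.3052 0.0939] units [ 0.033 -0.013 -0.028] F [ 0.7  2.6 -8.2]
```

Gripped and lifted 9.7 mm. Now I'll swing along the arc.

```bash
cat >> h.py <<'E'
C0=np.array([.4514,.387])
def arc():
    s=observe();r=s["position"][:2]-C0;M=Rm(s["ee_rot"]);f=M.T@s["force"]
    print("t",s["clock"],"ang",np.degrees(np.arctan2(r[1],r[0])).round(2),"r",np.hypot(*r).round(4),"ydir",np.degrees(np.arctan2(M[1,1],M[0,1])).round(2),"z",s["position"][2].round(4),"Ftool",f.round(1),"tau",s["ft_torque"].round(2),"w",round(s["width"]*92,1))
E
python3 -c "
from h import *
arc()"
python3 -m jog '[15,0.004,0.137,0,-0.5,15,0.004,0.137,0,-0.5,15,0.004,0.137,0,-0.5]';python3 -c "
from h import *
arc()"
```

```text
t 5.3667 ang -129.46 r 0.106 ydir -39.51 z 0.0939 Ftool [ 2.4 -1.1  8.2] tau [ 0.27 -0.44  0.03] w 27.2
clock: 5.62
position: [0.3972, 0.2957, 0.0938]
ee_rot: [-2.715, -1.56, -0.011]
force: [1.5, 1.2, -8.1]
width: 0.298
t 5.6167 ang -120.69 r 0.1061 ydir -30.24 z 0.0938 Ftool [1.7 0.7 8.1] tau [ 0.24 -0.59 -0.09] w 27.4
```

```bash
python3 -m jog '[15,0.004,0.137,0,-0.5,15,0.004,0.137,0,-0.5,15,0.004,0.137,0,-0.5,15,0.004,0.137,0,-0.5,15,0.004,0.137,0,-0.5,15,0,0.02,0,0,15,0,0,0,0]';python3 -c "
from h import *
arc()"
```

```text
clock: 6.2
position: [0.4248, 0.2839, 0.0926]
ee_rot: [-2.477, -1.915, -0.012]
force: [-1.5, 2.2, -7.5]
width: 0.298
t 6.2 ang -104.44 r 0.1065 ydir -14.58 z 0.0926 Ftool [ 1.6 -1.9  7.5] tau [0.49 0.05 0.1 ] w 27.4
```

```bash
python3 -m jog '[15,0,0,0.015,0,15,0,0,0,0]';python3 -c "
from h import *
arc()"; python3 -m jog '[15,0,0,0.015,0,15,0,0,0,0]';python3 -c "
from h import *
arc()"
```

```text
clock: 6.37
position: [0.424, 0.2842, 0.0918]
ee_rot: [-2.479, -1.911, -0.011]
force: [1.0, 2.4, -7.5]
width: 0.297
t 6.3667 ang -104.92 r 0.1064 ydir -14.72 z 0.0918 Ftool [2.5 0.4 7.5] tau [ 0.44 -0.37  0.03] w 27.4
clock: 6.53
position: [0.4238, 0.2842, 0.0912]
ee_rot: [-2.48, -1.91, -0.011]
force: [0.7, 1.6, -7.0]
width: 0.299
t 6.5333 ang -105.06 r 0.1064 ydir -14.8 z 0.0912 Ftool [1.6 0.3 7. ] tau [ 0.34 -0.33 -0.02] w 27.5
```

```bash
python3 -m jog '[15,0,0,0.012,0,15,0,0,0,0]';python3 -c "
from h import *
arc()"; python3 -m jog '[15,0,0,0.012,0,15,0,0,0,0]';python3 -c "
from h import *
arc()"
```

```text
clock: 6.7
position: [0.4237, 0.2843, 0.0912]
ee_rot: [-2.482, -1.91, -0.012]
force: [0.9, 1.5, -6.5]
width: 0.301
t 6.7 ang -105.07 r 0.1064 ydir -14.83 z 0.0912 Ftool [1.6 0.5 6.5] tau [ 0.23 -0.18  0.04] w 27.7
clock: 6.87
position: [0.4237, 0.2843, 0.0911]
ee_rot: [-2.482, -1.91, -0.012]
force: [0.3, 0.4, -4.8]
width: 0.297
t 6.8667 ang -105.06 r 0.1064 ydir -14.84 z 0.0911 Ftool [0.4 0.2 4.8] tau [ 0.13 -0.08  0.02] w 27.3
```

The pin has touched the plate (z stops at 0.0911 m and the lift force is falling). I'll loosen the fingers so that only the spring presses.

```bash
python3 -m jog '[30,0,0,0,0,30,0,0,0,0,30,0,0,0,0]';python3 -c "
from h import *
arc()"; python3 -m jog '[30,0,0.03,0,0,30,0,0.03,0,0,30,0,0.02,0,0]';python3 -c "
from h import *
arc()"
```

```text
clock: 7.12
position: [0.4241, 0.2843, 0.0917]
ee_rot: [-2.483, -1.91, -0.013]
force: [-0.2, -0.0, -0.1]
width: 0.326
t 7.1167 ang -104.88 r 0.1063 ydir -14.85 z 0.0917 Ftool [-0.1 -0.2  0.1] tau [-0.05 -0.08 -0.02] w 30.0
clock: 7.37
position: [0.4256, 0.2839, 0.0918]
ee_rot: [-2.481, -1.911, -0.011]
force: [-4.3, 1.2, 0.9]
width: 0.326
t 7.3667 ang -104.05 r 0.1063 ydir -14.78 z 0.0918 Ftool [ 0.  -4.5 -0.8] tau [ 0.19  0.76 -0.01] w 30.0
```

```bash
for i in 1; do python3 -m jog '[30,0,0.02,0,-0.07,30,0,0.02,0,-0.07]';python3 -c "
from h import *
arc()"; done;  python3 -m jog '[30,0,0.02,0,-0.07,30,0,0.02,0,-0.07]';python3 -c "
from h import *
arc()"
```

```text
clock: 7.53
position: [0.4258, 0.2841, 0.0917]
ee_rot: [-2.464, -1.931, -0.009]
force: [-6.4, 2.0, 1.6]
width: 0.329
t 7.5333 ang -103.98 r 0.1061 ydir -13.83 z 0.0917 Ftool [ 0.4 -6.7 -1.6] tau [0.27 1.06 0.05] w 30.3
clock: 7.7
position: [0.4258, 0.2844, 0.0917]
ee_rot: [-2.445, -1.952, -0.007]
force: [-5.6, 0.4, 2.6]
width: 0.326
t 7.7 ang -103.98 r 0.1058 ydir -12.81 z 0.0917 Ftool [-0.8 -5.6 -2.6] tau [0.22 1.1  0.04] w 30.0
```

```bash
python3 - <<'E'
from h import *
shot("side","e.png")
for z in(.063,.070,.087,.094):print(z,proj("side",[.4252,.284,z]).round(1))
cv2.imwrite("pics/e1.png",cv2.resize(cv2.imread("pics/e.png")[220:340,180:340],None,fx=5,fy=5))
E
```

```text
0.063 [270.  288.4]
0.07 [269.8 283.8]
0.087 [269.2 272.6]
0.094 [268.9 267.9]
```

View pics/e1.png

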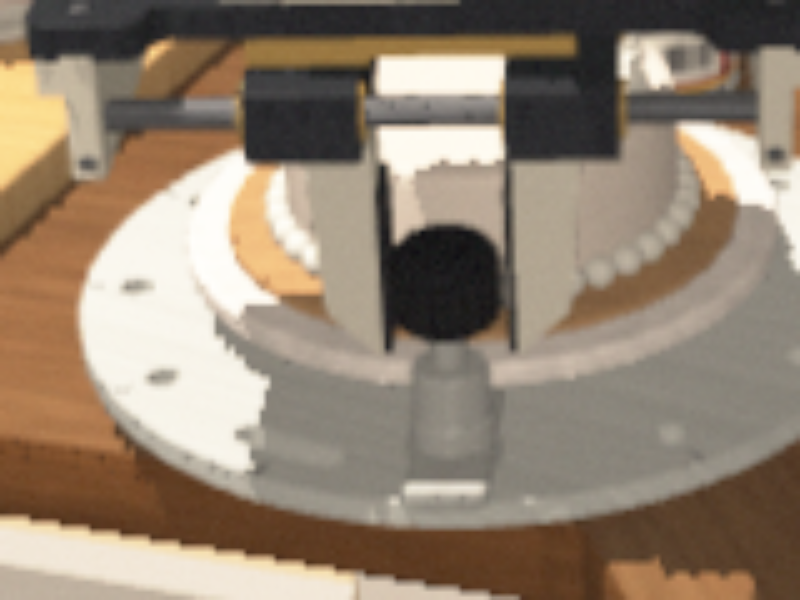

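```bash
python3 - <<'E'
from h import *
def knob(f,x0,x1,y0=255,y1=300,t=50):
    im=cv2.imread("pics/"+f,0)[y0:y1,x0:x1];m=(im<t).astype(np.uint8);m=cv2.morphologyEx(m,cv2.MORPH_OPEN,np.ones((5,5)))
    n,l,s,c=cv2.connectedComponentsWithStats(m);i=1+np.argmax(s[1:,4]);return c[i]+[x0,y0],s[i]+np.array([x0,y0,0,0,0])
a=knob("b.png",215,260);print(a,proj("side",[.3846,.306,.075]))
b=knob("e.png",250,290);print(b)
for z in(.075,.082):
  for th in (-105,-104,-103):
    t=np.radians(th);print(z,th,proj("side",[*(C0+.105*np.array([np.cos(t),np.sin(t)])),z]).round(1))
E
```

```text
(array([235.93846154, 276.96666667]), array([226, 267,  21,  21, 390])) [236.52625868 276.47635993]
(array([267.74157303, 276.3011236 ]), array([256, 266,  24,  22, 445]))
0.075 -105 [268.7 280.1]
0.075 -104 [270.1 280. ]
0.075 -103 [271.5 280. ]
0.082 -105 [268.4 275.4]
0.082 -104 [269.8 275.4]
0.082 -103 [271.2 275.4]
```

Image measurement: the knob is still raised (row 276.3, against 275.9 expected raised and 280.5 home) at about -105°, so the pin is on the plate and held by friction. I'll push slightly harder, with a small upward bias.

```bash
python3 -m jog '[30,-0.01,0.03,-0.01,0]';python3 -c "
from h import *
arc()"; python3 -m jog '[30,0,0.03,-0.01,0]';python3 -c "
from h import *
arc()"
```

```text
clock: 7.83
position: [0.4263, 0.284, 0.0919]
ee_rot: [-2.443, -1.954, -0.006]
force: [-2.4, 1.7, -1.9]
width: 0.328
t 7.8333 ang -103.68 r 0.106 ydir -12.7 z 0.0919 Ftool [ 1.1 -2.7  2. ] tau [ 0.26  0.47 -0.01] w 30.2
clock: 7.92
position: [0.4272, 0.2837, 0.0921]
ee_rot: [-2.442, -1.954, -0.005]
force: [-3.1, 0.5, -3.2]
width: 0.327
t 7.9167 ang -103.17 r 0.1061 ydir -12.66 z 0.0921 Ftool [-0.2 -3.1  3.2] tau [0.11 0.5  0.01] w 30.1
```

```bash
python3 -m jog '[30,0,0.025,-0.005,0]';python3 -c "
from h import *
arc()"; python3 -m jog '[30,0,0.025,-0.005,0]';python3 -c "
from h import *
arc()"; python3 -m jog '[30,0,0.025,-0.005,0]';python3 -c "
from h import *
arc()"
```

```text
clock: 8.0
position: [0.4282, 0.2832, 0.0922]
ee_rot: [-2.442, -1.955, -0.004]
force: [-2.2, 1.5, -2.7]
width: 0.329
t 8.0 ang -102.62 r 0.1063 ydir -12.64 z 0.0922 Ftool [ 0.9 -2.4  2.7] tau [0.17 0.47 0.06] w 30.3
clock: 8.08
position: [0.4292, 0.2828, 0.0922]
ee_rot: [-2.442, -1.955, -0.004]
force: [-2.5, 2.1, -2.0]
width: 0.33
t 8.0833 ang -102.02 r 0.1065 ydir -12.64 z 0.0922 Ftool [ 1.5 -2.9  2.1] tau [ 0.18  0.47 -0.  ] w 30.4
clock: 8.17
position: [0.4303, 0.2824, 0.0922]
ee_rot: [-2.442, -1.955, -0.003]
force: [-2.5, 1.2, -2.0]
width: 0.328
t 8.1667 ang -101.41 r 0.1067 ydir -12.64 z 0.0922 Ftool [ 0.6 -2.7  2. ] tau [0.18 0.48 0.03] w 30.1
```

```bash
python3 -m jog '[30,-0.005,0.02,0,0]';python3 -c "
from h import *
arc()"; python3 -m jog '[30,-0.005,0.02,0,0]';python3 -c "
from h import *
arc()"
```

```text
clock: 8.25
position: [0.4318, 0.2819, 0.0923]
ee_rot: [-2.443, -1.954, -0.004]
force: [0.1, -0.4, 0.2]
width: 0.326
t 8.25 ang -100.59 r 0.107 ydir -12.67 z 0.0923 Ftool [-0.4  0.2 -0.2] tau [ 0.06 -0.1   0.01] w 30.0
clock: 8.33
position: [0.4327, 0.2815, 0.0924]
ee_rot: [-2.443, -1.954, -0.004]
force: [-6.8, 3.1, -0.5]
width: 0.33
t 8.3333 ang -100.05 r 0.1072 ydir -12.68 z 0.0924 Ftool [ 1.5 -7.3  0.6] tau [ 0.6   1.47 -0.01] w 30.3
```

The lateral force fell to zero, then rose to 7 N, which is what a drop into the hole should look like. I'll back off and check.

```bash
python3 -m jog '[32,-0.02,-0.03,0,0,34,0,0,0,0]';python3 - <<'E'
from h import *
arc();shot("side","f.png")
im=cv2.imread("pics/f.png",0)[255:300,255:295];m=cv2.morphologyEx((im<50).astype(np.uint8),cv2.MORPH_OPEN,np.ones((5,5)))
n,l,s,c=cv2.connectedComponentsWithStats(m);i=1+np.argmax(s[1:,4]);print(c[i]+[255,255],s[i])
for z in(.075,.082):
  for th in (-102,-101,-100):
    t=np.radians(th);print(z,th,proj("side",[*(C0+.105*np.array([np.cos(t),np.sin(t)])),z]).round(1)+[-.6,.5])
cv2.imwrite("pics/f1.png",cv2.resize(cv2.imread("pics/f.png")[220:340,180:340],None,fx=5,fy=5))
E
```

```text
clock: 8.5
position: [0.4325, 0.2808, 0.0927]
ee_rot: [-2.444, -1.953, -0.007]
force: [0.6, -0.6, -0.1]
width: 0.362
t 8.5 ang -100.08 r 0.1079 ydir -12.74 z 0.0927 Ftool [-0.4  0.7  0.1] tau [-0.09 -0.1  -0.04] w 33.3
[273.26605505 280.65366972] [  6  15  24  22 436]
0.075 -102 [272.3 280.5]
0.075 -101 [273.7 280.4]
0.075 -100 [275.1 280.4]
0.082 -102 [272.  275.9]
0.082 -101 [273.4 275.8]
0.082 -100 [274.8 275.8]
```

View pics/f1.png

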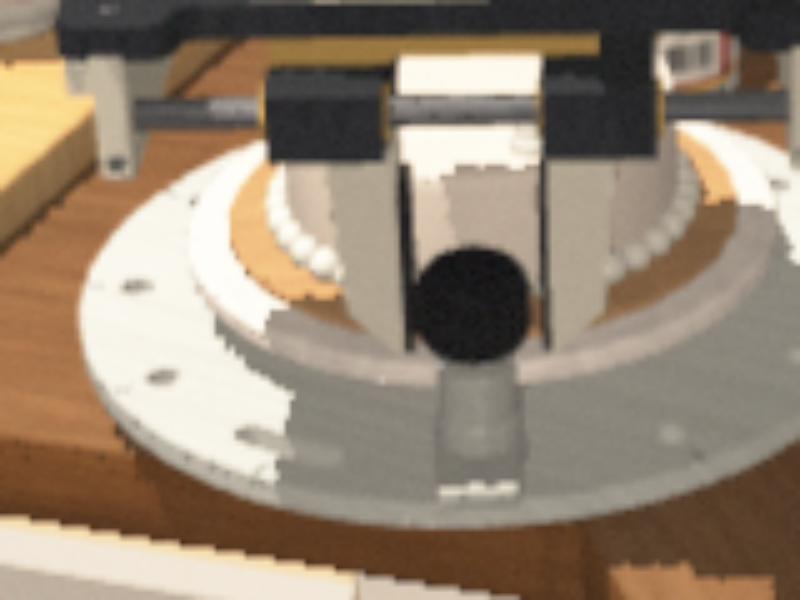

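The knob has dropped: its row is 280.65, against 280.5 expected home, at about -101.3°, which is a swing of about 28° (0.49 rad). I'll open and withdraw straight up.

```bash
python3 -m jog '[60,0,0,0,0,70,0,0,0,0,80,0,0,0,0,80,0,0,0,0,80,0,0,-0.4,0,80,0,0,-0.8,0,80,0,0,-0.8,0,80,0,0,-0.8,0,80,-0.5,0,-0.5,0,80,-0.5,0,0,0,80,0,0,0,0,80,0,0,0,0,80,0,0,0,0]';python3 - <<'E'
from h import *
arc();shot("side","g.png");shot("top","g2.png")
im=cv2.imread("pics/g.png",0)[255:300,255:295];m=cv2.morphologyEx((im<50).astype(np.uint8),cv2.MORPH_OPEN,np.ones((5,5)))
n,l,s,c=cv2.connectedComponentsWithStats(m);i=1+np.argmax(s[1:,4]);print(c[i]+[255,255],s[i])
E
```

```text
clock: 9.63
position: [0.4249, 0.2393, 0.2308]
ee_rot: [-2.444, -1.956, -0.008]
force: [-0.6, -0.1, -0.2]
width: 0.869
t 9.6333 ang -100.16 r 0.15 ydir -12.67 z 0.2308 Ftool [-0.2 -0.5  0.2] tau [-0.02 -0.07  0.04] w 79.9
[274.0990099  280.55445545] [  9  15  21  22 404]
```

View pics/g.png

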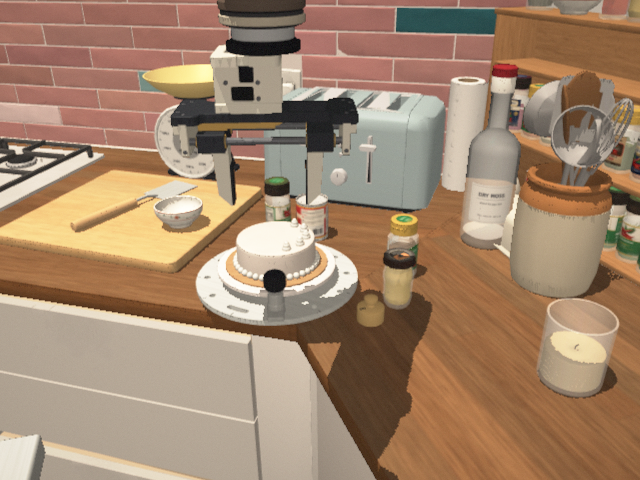

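The gripper is clear. The knob is home at (274,280.6), and the cake, jar, spice and weight are where they started. Handing in.

```bash
python3 -c "
from cell import *
print(sign_off())"
```

```text
the job is handed in; nothing more can be done
None
```

The table is moved on one portion and the pin has dropped home in the first round hole counter-clockwise of the slot. I handed the job in at about 9.7 s of the 42 s; no verdict is reported.

- **What I did:** I gripped the knob, drew the pin up 9.7 mm and swung the table about 25°. I then lowered the pin gently onto the plate, loosened the fingers so that only the spring pressed, and pushed the knob along at about 3 N until the pin dropped.
- **Pin home:** in the last side view the knob is at row 280.6, against 280.5 expected home and 275.9 if it were still on the plate. The table has turned about 28–29° (0.49–0.50 rad), which fits the hole angles I measured beforehand.
- **Robot clear and surroundings:** the gripper stands well clear with no force on it. The cake, jar, spice jar and weight look where they were at the start; I checked that by eye only.
- **What went wrong on the way:**
  - On the first closing the arm drifted up about 6 mm, so I corrected the height and closed again.
  - At the start of the search the pin stuck at up to 6.7 N, more than the 2–4 N expected, with a light downward push of up to 2.6 N from the tool; a small upward bias freed it.
  - Just after the drop the sideways force reached about 7 N, under the 15 N limit, and I backed off at once. These are readings at the end of each step, so short peaks between them were not seen.

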